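Bar the charcoal block in and press it back onto its stop

TASK

The black charcoal soldering block sits in the channel of the blue-railed holder. First lay the loose steel bar across the two rails, down in the gaps between the small steel lugs, and let go of it; then push the block from its rear end along the channel, under the bar, against the brass spring plunger until it is hard up against the steel end stop. Finish holding it pressed there, since the spring pushes it back if you let go, and leave the other things on the bench where they are.

Things in the scene. Friction and masses are not known exactly. Their poses are not given: they have to be found in the camera images.
- fixture: block holder fixed to the bench: aluminium base 185 x 116 mm, 8 thick (x -97 to +88), two blue rails along x, steel end stop at +x. Origin: on the bench, mid channel; x = direction of pushing (0.1 rad left to 0.45 right of straight away from the robot), y left, z up. Channel: 64 mm wide, floor at z = 8, open above and at -x. Rails: x -75 to +75, y 32 to 52 either side, tops z = 32
- slot (a point): where the middle of the bar's underside belongs, level with the rail tops (fixture x 30, y 0, z 32 mm); the bar then lies along the fixture's y. On each rail two steel lugs, 10 mm long, tops at z = 42, stand at fixture x 6..16 and 44..54: a gap of 28 mm for the bar
- stop_face (a point): centre of the flat face of the hard steel end stop (fixture x 70, y 0, z 19 mm; 64 mm wide, z 8 to 32), which looks to the fixture's -x. The plunger comes out through its middle
- plunger (a joint): brass spring plunger, 12 mm thick, axis 19 mm above the bench: 0 = fully out (tip 14 mm proud of the stop face), grows in m as it is pushed in along the fixture's +x; 0.014 = flush with the stop face. Spring: about 2 N to start, 5.5 N when flush; with rubbing in the channel, pressing home takes 6 to 12 N
- charcoal_block: black charcoal block, 80 mm long (its y axis, along the channel), 60 wide, 22 high, 50 to 85 g. Origin: centre of its underside, on the channel floor. Starts 8 to 34 mm short of the plunger tip. Push its rear end face, 40 mm from the origin toward the fixture's -x. On the stop its origin is at fixture x 30 mm. Its top is 2 mm below the seated bar; 2 mm play at each side, slides easily
- retaining_bar: loose plain steel bar, 130 mm long (its y axis), 20 wide (x), 12 high, about 0.22 kg, a dark dot near each end; lies flat on the bench to the left or right of the holder. Origin: centre of its underside. Same either way round
- screw_tin_1: bystander, leave alone: round olive-brass screw tin, 68 mm across, 31 high; origin under its middle
- screw_tin_2: bystander, leave alone: round blue screw tin, 58 mm across, 24 high; origin under its middle
- rawhide_mallet: bystander, leave alone: wooden-handled rawhide mallet, 240 mm long, 40 high; origin under its middle
- red_cutters: bystander, leave alone: red-handled cutters, 149 mm long, 12 high; origin under its middle
- calliper: bystander, leave alone: steel calliper, 200 mm long, 6 high; origin under its middle
Not all that is in view belongs to the job. Leave any red look-alike of the charcoal_block alone.

How it is judged (in metres and radians):
On the way, in this order (a step that is already met when the one before it is completed fails the run):
1. the bar lies across both rails between the lugs, let go (z of retaining_bar in the frame of fixture between 0.0295 and 0.0345 m and x of retaining_bar in the frame of fixture between 0.024 and 0.036 m and y of retaining_bar in the frame of fixture between -0.018 and 0.018 m and angle between retaining_bar's own z axis and vertical below 0.06 rad and contact force between the fingers and retaining_bar below 0.2 N and contact force between retaining_bar and fixture above 0.5 N), for 0.2 s.
2. the block is pushed by the fingers against the plunger and the end stop (value of joint plunger above 0.0122 m and contact force between charcoal_block and end_stop above 0.5 N and contact force between charcoal_block and plunger above 2 N and contact force between the fingers and charcoal_block above 3 N and z of charcoal_block in the frame of fixture below 0.012 m), for 0.2 s.
At the end, for the whole second after the job is handed in: Bar flat on both rails in the lug gaps (6 mm along the channel, 18 mm across, height 2.5 mm, tilt 0.06 rad), not touched; block on the channel floor, pushed by the fingers (over 3 N) onto the end stop (over 0.5 N) and plunger (over 2 N), plunger in more than 12.2 mm (all of step 1 and all of step 2); the arm keeps its last pose, push and grip.
It fails at once if a bystander is moved by more than 30 mm (distance of any of screw_tin_1, screw_tin_2, rawhide_mallet, red_cutters, calliper from where it was at the start of the episode above 0.03 m).
It also fails if it takes over 53 s, if anything falls off the work surface, if the arm or the gripper's body presses on something with over 40 N, if the wrist force passes 120 N, or if a joint passes its speed limit or range.

ROBOT

A 6-joint arm with a two-finger parallel gripper is mounted at the origin on a cart in front of the work surface, level with it; the furniture and walls round the work are solid. World frame = base frame: x ahead of the robot, y to its left, z up, the work surface at z = 0. Lengths are in mm, angles in rad, forces in N, time in s.
With the tool pointing down it reaches from about 350 to 975 mm from the base axis. Payload 7.1 kg.
Tool frame: the origin (TCP) lies on the centre line of the jaws, within the pads' length; the fingertips stand 19 mm ahead of it and the grasp point (between the pads) is the TCP; z points along the fingers, y is the line along which they close (so a half turn about z gives the same grasp; the last joint's range is limited). The gripper opens to 88 mm and grips with 3 to 60 N. Pads are 20 mm wide; open, the fingers measure 115 mm over their backs; the gripper's body (75 mm by 178 mm) begins 61 mm behind the grasp point.
Start: joints at [-1.194, 0.423, 1.63, -0, 1.089, -0.019], TCP at [240.982, -576.656, 211.975] pointing down, gripper open.
Joint ranges: [-3, 3], [-0.9, 2.11], [0.09, 2.58], [-1.31, 4.45], [0.11, 2.69], [-2.54, 2.54]. Speed limits (rad/s): [2.39, 2.39, 3.01, 3.14, 3.14, 3.14].

INTERFACE

Orientations are given as a unit quaternion [w, x, y, z].
In Python, from cell import sense, camera, job_done gives the robot as it stands.
- The arm moves only by the tool servo_tool, never from a script. Its argument "rows" is a list of rows, each a list of 2 entries, a list of its own where there are three numbers: the shift along the tool's x, y, z in mm, then the turn, a rotation vector about the tool's x, y, z in rad. A call has exactly 10 rows; each row shifts and turns the commanded pose from where the row before left it, along the tool's axes as they then stand; what a row does not reach is not made up. A row lasts 1/8 s, in which the tool goes at most 62.5 mm and 10.7 degrees, less where a joint would pass 70% of its speed; a pose out of reach is approached as far as the arm can. A call is refused whole if a number of a shift passes 62.5 or a number of a turn 0.188, either way. A call with a gripper value outside its range is refused whole. "grip" is the closure in counts, from 0 (fully open) to 255 (shut), set as the call begins (left out, the last holds). The fingers move at their own pace and stop on an object; "force" is the grip in N (left out, the last holds). Time passes only in rows, so rows that do not move let the fingers close, or fill a call up. It gives the time, the measured TCP pose, the force, the opening and the grip force at its end, in the units of the state.
- sense(): the state, without advancing time (a new reading comes with each control period).
- camera(name): name is "side" or "top"; returns a dict with "pixels" (400x640x3 uint8, blue, green, red), "mtx" (3x3 intrinsics, pixels), "T" (4x4, takes a point from camera to world coordinates). Camera axes: x right, y up, looking along -z (the intrinsics and any distortion apply to the point x, -y, -z); pixel columns grow to the right and rows downward; lengths in mm; the calibration is good to about 2 mm. A picture is of the moment at which its call begins. There is no depth.
- job_done(): hands the job in; it is judged then, once.
The state is a dict: "time_s": time; "joints": joint angles; "joint_velocities": joint speeds; "joint_torque": joint torques, N m; "position": TCP position; "orientation": TCP orientation; "force": force on the tool from outside, world axes, zero at the start; "torque": the same for the moment, N m; "width": opening from 0.0 (shut) to 1.0 (fully open); "grip_force": force on a finger pad.
Only numpy, scipy, OpenCV 4.12 (cv2) and the standard library are available. Lean on these libraries where they do the work, as an engineer would, in place of code of your own. Each camera call takes 0.05 s, during which the arm holds its last target. There are 200 camera calls.

## Working session

There is one attempt and no reset: what is moved stays moved. The work goes in short steps, Python scripts to look and compute and a tool call to move; the robot and the scene stay as the last step left them, time stands still between calls to the robot, and variables do not carry over. Pictures are saved under pics/ and viewed, at most 10 in all, crops included, and the job is handed in when it is done.

Besides the shell and the picture viewer there is one more tool, called after ">>>" as name(argument=value, ...) on one line, values as JSON. servo_tool: Moves the arm, as the interface text tells. Its arguments: {"type":"object","properties":{"rows":{"type":"array"},"grip":{"type":"number"},"force":{"type":"number"}},"required":["rows"]}

```bash
mkdir -p pics; ls; python3 - <<'E'
from cell import sense,camera
import cv2,numpy as np
for n in("top","side"):
    c=camera(n);cv2.imwrite(f"pics/{n}0.png",c["pixels"]);np.savez(f"{n}0.npz",**c)
    print(n,c["mtx"].tolist(),np.round(c["T"],3).tolist(),c.keys())
print(sense())
E
```

```text
pics
top [[413.78885390166994, 0.0, 315.18142085610083], [0.0, 413.78885390166994, 202.00710313713324], [0.0, 0.0, 1.0]] [[0.021, 0.984, -0.176, 292.875], [-1.0, 0.021, -0.003, -37.055], [0.001, 0.176, 0.984, 1215.778], [0.0, 0.0, 0.0, 1.0]] dict_keys(['pixels', 'mtx', 'T'])
side [[450.0738091631922, 0.0, 323.5574852849365], [0.0, 450.0738091631922, 208.03620779665746], [0.0, 0.0, 1.0]] [[0.85, 0.23, -0.474, -287.56], [-0.526, 0.334, -0.782, -1306.945], [-0.022, 0.914, 0.404, 688.417], [0.0, 0.0, 0.0, 1.0]] dict_keys(['pixels', 'mtx', 'T'])
{'time_s': 0.1, 'joints': array([-1.19398844e+00,  4.23756498e-01,  1.63057826e+00,  9.59489243e-06,
        1.08860861e+00, -1.90009985e-02]), 'joint_velocities': array([-0.00042549, -0.00177908, -0.00355697, -0.00091864,  0.00035854,
       -0.00137828]), 'joint_torque': array([-2.16343633e-04, -5.45616174e+01, -2.74325234e+01,  6.45243027e-02,
        1.87526242e-02, -5.06399113e-05]), 'position': array([ 240.81273356, -576.20091099,  211.29826454]), 'orientation': array([-6.65333850e-04,  9.80480963e-01,  1.96612880e-01, -1.15999037e-04]), 'force': array([ 0.58981869, -1.02009911,  0.21213153]), 'torque': array([-0.0047021 ,  0.01651418, -0.0088745 ]), 'grip_force': 0.0, 'width': 1.0008800725059142}
```

View pics/top0.png

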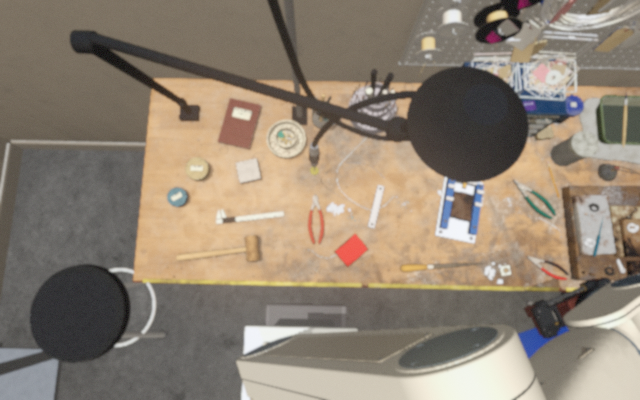

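View pics/side0.png

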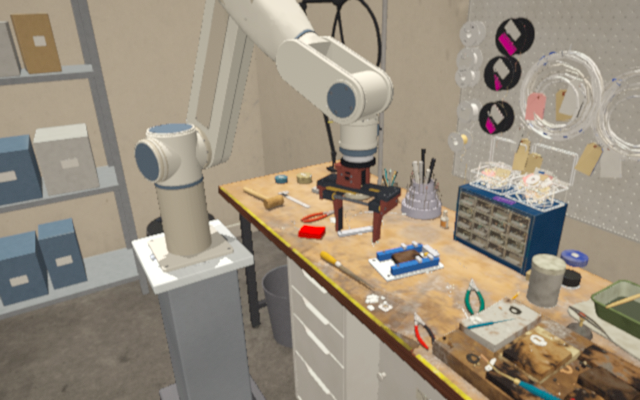

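The top view shows the holder at about (460,208), with its far end under the lamp shade. The pale bar is at about (376,206), the red look-alike at (350,250), the red cutters at (316,220) and the calliper at (250,216). The side view shows the holder at (405,260) and the bar at (355,232), behind the finger. I'll enlarge both.

```bash
python3 - <<'E'
import cv2,numpy as np
t=cv2.imread("pics/top0.png")[165:265,340:500];s=cv2.imread("pics/side0.png")[215:285,320:450]
a=cv2.resize(t,None,fx=5,fy=5,interpolation=cv2.INTER_CUBIC);cv2.imwrite("pics/c1.png",a)
b=cv2.resize(s,None,fx=6,fy=6,interpolation=cv2.INTER_CUBIC);cv2.imwrite("pics/c2.png",b)
E
```

```text
(no output)
```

View pics/c1.png

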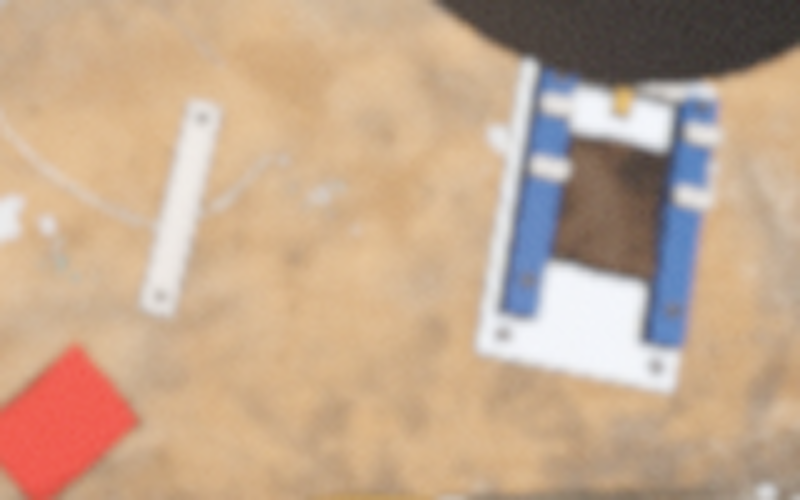

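View pics/c2.png

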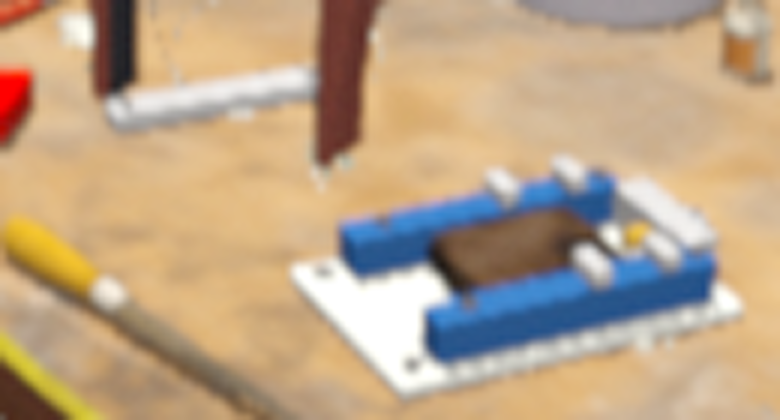

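Crop 1 shows the bar with its two dark dots at about (202,118) and (160,296), i.e. full-frame (380,188) and (372,224). The calliper at (250,216) is the only other pale, long object; it has a jaw and no dots. The block in the blue-railed channel is dark, and the other candidate at (350,250) is red, so it's the look-alike. Crop 2 shows the same layout, with four lugs and a brass tip.

```bash
cat > h.py <<'E'
import numpy as np
def ray(c,uv,z):
    K,T=c["mtx"],c["T"];u,v=uv
    d=np.array([(u-K[0,2])/K[0,0],-(v-K[1,2])/K[1,1],-1.]);d=T[:3,:3]@d;o=T[:3,3]
    return (o+d*(z-o[2])/d[2])[:2]
def crop(uv,o,s): return (o[0]+(uv[0]+.5)/s-.5,o[1]+(uv[1]+.5)/s-.5)
def fit(P,Q): # Q=R P+t
    P,Q=np.array(P,float),np.array(Q);p,q=P.mean(0),Q.mean(0);H=(P-p).T@(Q-q)
    a=np.arctan2(H[0,1]-H[1,0],H[0,0]+H[1,1]);R=np.array([[np.cos(a),-np.sin(a)],[np.sin(a),np.cos(a)]])
    t=q-R@p;return a,t,(R@P.T).T+t-Q
E
python3 - <<'E'
from h import *
import cv2
t=np.load("top0.npz");s=np.load("side0.npz")
T=lambda u,v,z:ray(t,crop((u,v),(340,165),5),z)
S=lambda u,v,z:ray(s,crop((u,v),(320,215),6),z)
top=[((11,42),(549,165),42),((11,-42),(693,194),42),((49,42),(557,100),42),((49,-42),(701,130),42),((-97,58),(478,353),8),((-97,-58),(676,390),8),
((-75,52),(504,313),32),((-75,-52),(683,346),32)]
side=[((-97,-58),(408,395),8),((-97,58),(292,268),8),((88,-58),(743,304),8),((11,-42),(593,250),42),((49,-42),(664,240),42),((11,42),(502,178),42),((49,42),(570,162),42)]
for n,F,L in(("top",T,top),("side",S,side)):
    a,tt,r=fit([l[0] for l in L],[F(*l[1],l[2]) for l in L]);print(n,a,tt);print(r.round(1).tolist())
# bar
for n,c,F,roi in(("top",t,T,(340,165,60,70)),):
    x,y,w,h=roi;im=c["pixels"][y:y+h,x:x+w];hsv=cv2.cvtColor(im,cv2.COLOR_BGR2HSV)
    m=((hsv[...,1]<60)&(hsv[...,2]>150)).astype(np.uint8)
    k,lab,st,ce=cv2.connectedComponentsWithStats(m);i=1+st[1:,4].argmax();print(st[i],ce[i]+[x,y])
    print("bar centroid",ray(c,ce[i]+[x,y],12))
d=[T(202,118,12),T(160,296,12)];print("dots",d,np.mean(d,0),np.linalg.norm(d[0]-d[1]),np.arctan2(*(d[0]-d[1])[::-1]))
q=[T(190,98,12),T(221,104,12),T(174,318,12),T(140,309,12)];print("corners",np.round(q,1),np.mean(q,0))
print("bar side corners",S(107,97,12),S(122,118,12), S(112,128,0))
print("block rear",T(553,257,30),T(655,280,30),"front",T(571,138,30),T(672,152,30))
print("side block",S(433,240,30),S(465,290,30))
E
```

```text
top -0.17180001817162907 [ 504.98407271 -459.99377398]
[[-1.1, 0.5], [-0.1, 0.1], [-2.2, 0.1], [-0.5, 0.1], [1.5, 0.3], [0.8, 0.8], [1.2, -0.7], [0.3, -1.1]]
side -0.16768445805963378 [ 506.25943701 -458.51110581]
[[4.3, 5.3], [-1.0, -0.3], [3.8, 1.4], [-3.4, -5.3], [-0.2, -0.0], [-0.9, -0.4], [-2.6, -0.6]]
[ 27  19  18  45 388] [375.59020619 206.69329897]
bar centroid [ 498.09405872 -212.08699151]
dots [array([ 554.13921718, -225.47901681]), array([ 447.048785  , -200.14882711])] [ 500.59400109 -212.81392196] 110.04535053965164 -0.23226218718674316
corners [[ 566.2 -218.4]
 [ 562.9 -236.9]
 [ 434.3 -208.3]
 [ 439.1 -188.4]] [ 500.62325094 -212.99464566]
bar side corners [ 444.31036426 -183.9350707 ] [ 437.10167689 -209.78068347] [ 438.71790965 -197.24671915]
block rear [ 472.20867993 -425.27538563] [ 460.00423514 -483.72025672] front [ 542.78250081 -438.39190053] [ 535.66205614 -497.08271582]
side block [ 471.05350374 -431.25412979] [ 453.33771369 -475.95032128]
```

```bash
cat >> h.py <<'E'
from scipy.spatial.transform import Rotation as Ro
FX=np.array([505.3,-459.7]);FY=-0.171
def fw(x,y=0): c,s=np.cos(FY),np.sin(FY);return FX+[c*x-s*y,s*x+c*y]
def Rt(psi): # tool y at world angle psi, z down
    y=np.array([np.cos(psi),np.sin(psi),0]);z=np.array([0,0,-1.]);return Ro.from_matrix(np.c_[np.cross(y,z),y,z])
def plan(p,psi,n,nd=1):
    from cell import sense
    s=sense();q=s["orientation"];R=Ro.from_quat([q[1],q[2],q[3],q[0]]);d=np.array(p)-s["position"]
    w=(R.inv()*Rt(psi)).as_rotvec()/n
    print("t",s["time_s"],"pos",s["position"].round(1),"d",d.round(1),"F",s["force"].round(1),"w",s["width"],"gf",s["grip_force"])
    for i in range(n):
        print([np.round(R.inv().apply(d/n),nd).tolist(),w.round(3).tolist()]);R=R*Ro.from_rotvec(w)
E
python3 -c "
from h import *
plan([500.6,-212.9,100],-1.803,10)"
```

```text
t 0.1 pos [ 240.8 -576.2  211.3] d [ 259.8  363.3 -111.3] F [ 0.6 -1.   0.2] w 1.0008800725059142 gf 0.0
[[38.0, -23.5, 11.2], [-0.0, 0.0, 0.063]]
[[36.4, -25.8, 11.2], [-0.0, 0.0, 0.063]]
[[34.7, -28.1, 11.2], [-0.0, 0.0, 0.063]]
[[32.9, -30.2, 11.2], [-0.0, 0.0, 0.063]]
[[30.9, -32.2, 11.2], [-0.0, 0.0, 0.063]]
[[28.9, -34.1, 11.2], [-0.0, 0.0, 0.063]]
[[26.7, -35.8, 11.1], [-0.0, 0.0, 0.063]]
[[24.4, -37.4, 11.1], [-0.0, 0.0, 0.063]]
[[22.0, -38.9, 11.1], [-0.0, 0.0, 0.063]]
[[19.5, -40.2, 11.1], [-0.0, 0.0, 0.063]]
```

>>> servo_tool(rows=[[[38, -23.5, 11], [0, 0, 0.063]], [[36.4, -25.8, 11], [0, 0, 0.063]], [[34.7, -28.1, 11], [0, 0, 0.063]], [[32.9, -30.2, 11], [0, 0, 0.063]], [[30.9, -32.2, 11], [0, 0, 0.063]], [[28.9, -34.1, 11], [0, 0, 0.063]], [[26.7, -35.8, 11], [0, 0, 0.063]], [[24.4, -37.4, 11], [0, 0, 0.063]], [[22, -38.9, 11], [0, 0, 0.063]], [[19.5, -40.2, 11], [0, 0, 0.063]]], grip=0, force=30)

```text
time_s: 1.35
position: [501.8, -212.3, 101.4]
orientation: [-0.0, 0.993, -0.118, -0.0]
force: [-0.1, 0.3, -0.6]
width: 1.002
grip_force: 0.0
```

```bash
python3 - <<'E'
from h import *
from cell import camera
import cv2
plan([500.6,-212.9,21.5],-1.803,8)
a=camera("top")["pixels"];b=camera("side")["pixels"]
cv2.imwrite("pics/m1.png",np.vstack([cv2.resize(a[80:300,300:560],(780,300+0),interpolation=cv2.INTER_AREA) if 0 else a[60:300],b[100:320]]))
E
```

```text
t 1.35 pos [ 501.8 -212.3  101.4] d [ -1.2  -0.6 -79.9] F [-0.1  0.3 -0.6] w 1.0023295903063658 gf 0.0
[[-0.1, 0.1, 10.0], [-0.0, 0.0, -0.001]]
[[-0.1, 0.1, 10.0], [-0.0, 0.0, -0.001]]
[[-0.1, 0.1, 10.0], [-0.0, 0.0, -0.001]]
[[-0.1, 0.1, 10.0], [-0.0, 0.0, -0.001]]
[[-0.1, 0.1, 10.0], [-0.0, 0.0, -0.001]]
[[-0.1, 0.1, 10.0], [-0.0, 0.0, -0.001]]
[[-0.1, 0.1, 10.0], [-0.0, 0.0, -0.001]]
[[-0.1, 0.1, 10.0], [-0.0, 0.0, -0.001]]
```

View pics/m1.png

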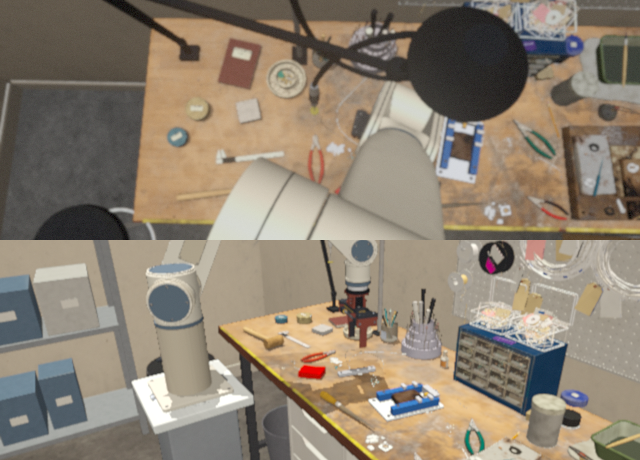

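The top half shows the arm over the bar with the lamp shade above it, and the shade stays out of the side view, so it is well above the wrist. The bottom half shows the fingers at about (358,335) over the bar at (355,370). I'll descend and grip.

>>> servo_tool(rows=[[[-0.3, 0.3, 12], [0, 0, -0.004]], [[-0.3, 0.3, 12], [0, 0, -0.004]], [[-0.3, 0.2, 12], [0, 0, 0]], [[0, 0, 12], [0, 0, 0]], [[0, 0, 12], [0, 0, 0]], [[0, 0, 8], [0, 0, 0]], [[0, 0, 6], [0, 0, 0]], [[0, 0, 4], [0, 0, 0]], [[0, 0, 1.5], [0, 0, 0]], [[0, 0, 0], [0, 0, 0]]])

```text
time_s: 2.7
position: [500.3, -214.3, 22.6]
orientation: [0.0, 0.994, -0.113, 0.0]
force: [-0.1, 0.1, 0.3]
width: 0.999
grip_force: 0.0
```

>>> servo_tool(rows=[[[0, 0, 0], [0, 0, 0]], [[0, 0, 0], [0, 0, 0]], [[0, 0, 0], [0, 0, 0]], [[0, 0, 0], [0, 0, 0]], [[0, 0, 0], [0, 0, 0]], [[0, 0, 0], [0, 0, 0]], [[0, 0, 0], [0, 0, 0]], [[0, 0, 0], [0, 0, 0]], [[0, 0, 0], [0, 0, 0]], [[0, 0, 0], [0, 0, 0]]], grip=255, force=35)

```text
time_s: 3.95
position: [500.1, -214.2, 22.5]
orientation: [0.0, 0.994, -0.113, 0.0]
force: [-0.6, 0.4, 0.5]
width: 0.001
grip_force: 0.0
```

```bash
python3 - <<'E'
from h import *
from cell import sense
s=sense();print(s["position"],s["width"]*88,s["grip_force"],s["force"])
print("target",fw(30))
E
```

```text
[ 500.13664987 -214.24693147   22.47940236] 0.08061421337843822 0.0 [-0.56670418  0.35756814  0.51984984]
target [ 534.86245275 -464.80503547]
```

Width is 0, so the fingers shut on nothing. I need to look.

```bash
python3 - <<'E'
from h import *
from cell import camera
import cv2
b=camera("side");np.savez("side1.npz",**b)
p=b["pixels"][180:270,290:420];cv2.imwrite("pics/m2.png",cv2.resize(p,None,fx=6,fy=6,interpolation=cv2.INTER_CUBIC))
def proj(c,P):
    q=np.linalg.inv(c["T"])@np.r_[P,1];K=c["mtx"];return K[0,0]*q[0]/-q[2]+K[0,2],-K[1,1]*q[1]/-q[2]*1+K[1,2]
print(proj(b,[500,-214,3.5]),proj(b,[500,-214,22]))
print("ends at z6",[proj(b,[500.6+k*np.cos(-.232),-212.9+k*np.sin(-.232),6]) for k in(-65,0,65)])
E
```

```text
(np.float64(356.3008459309468), np.float64(232.15322559837756)) (np.float64(356.3441223226948), np.float64(227.19061356799736))
ends at z6 [(np.float64(338.0051337792065), np.float64(234.49160662038585)), (np.float64(356.26128185139254), np.float64(231.31670985372858)), (np.float64(374.0794683178375), np.float64(228.2179782715609))]
```

View pics/m2.png

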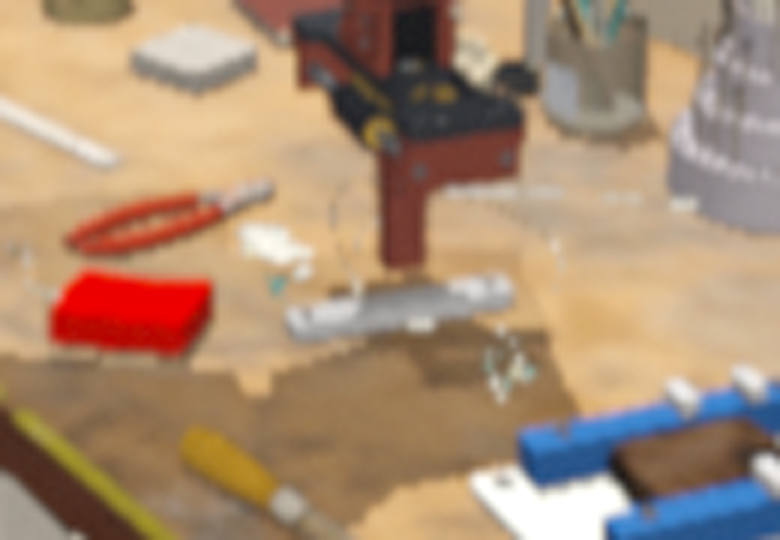

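The picture shows the bar undisturbed at crop (400,307), px (356,231). The closed fingertips end at crop (400,265), px (356.6,224), but should project at (356.3,232). The start picture has the same offset, also about 27 mm. So the true fingertips seem to stand about 27 mm higher than the stated geometry. I'll open and go down gently, watching the force.

>>> servo_tool(rows=[[[0, 0, 0], [0, 0, 0]], [[0, 0, 0], [0, 0, 0]], [[0, 0, 0], [0, 0, 0]], [[0, 0, 0], [0, 0, 0]], [[0, 0, 0], [0, 0, 0]], [[0, 0, 0], [0, 0, 0]], [[0, 0, 2], [0, 0, 0]], [[0, 0, 2], [0, 0, 0]], [[0, 0, 1], [0, 0, 0]], [[0, 0, 0], [0, 0, 0]]], grip=0)

```text
time_s: 5.25
position: [500.0, -214.2, 17.3]
orientation: [-0.0, 0.994, -0.113, -0.0]
force: [-0.5, 0.2, 0.5]
width: 0.999
grip_force: 0.0
```

```bash
python3 - <<'E'
from h import *
from cell import camera,sense
import cv2
s=sense();print(s)
b=camera("side");a=camera("top");np.savez("side2.npz",**b)
p=b["pixels"][180:250,290:410];q=a["pixels"][130:260,330:450]
cv2.imwrite("pics/m3.png",cv2.resize(p,None,fx=6.5,fy=6.5,interpolation=cv2.INTER_CUBIC))
E
```

```text
{'time_s': 5.25, 'joints': array([-4.26625013e-01,  6.06311041e-01,  1.90525943e+00, -3.02636253e-05,
        6.30353183e-01,  1.37039345e+00]), 'joint_velocities': array([-6.92099418e-04, -2.77367974e-03, -6.18272531e-05, -2.48342343e-03,
        2.29815589e-04,  1.29311518e-03]), 'joint_torque': array([ 7.21600827e-04, -5.30513406e+01, -1.55804908e+01,  1.71184080e-02,
       -7.85533316e-02, -6.60216551e-05]), 'position': array([ 500.01129438, -214.21099771,   17.32035445]), 'orientation': array([-4.25582327e-05,  9.93611127e-01, -1.12857879e-01, -1.60182794e-04]), 'force': array([-0.50602274,  0.16406777,  0.54626788]), 'torque': array([ 0.06395078,  0.00306826, -0.05274921]), 'grip_force': 0.0, 'width': 0.9987109849677547}
```

View pics/m3.png

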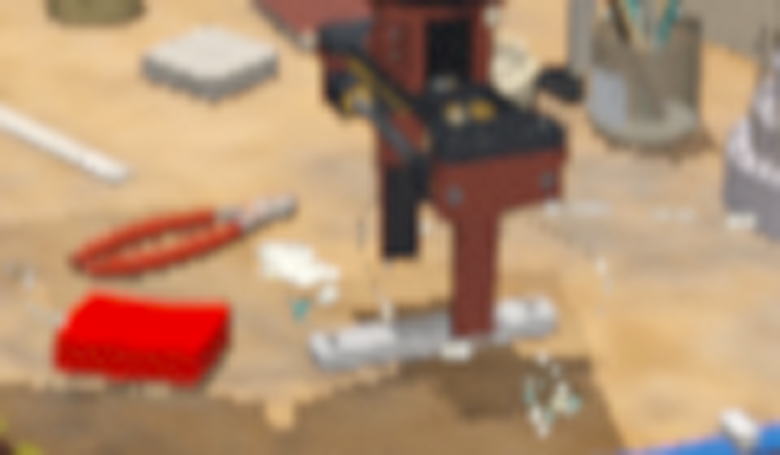

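Force is still zero at TCP z 17.3, where the tips should be below the bench, so the tips are confirmed higher. They sit at crop (473,335) and (400,258), straddling the bar, roughly 28 mm up. I'll continue down in small rows.

>>> servo_tool(rows=[[[0, 0, 3], [0, 0, 0]], [[0, 0, 3], [0, 0, 0]], [[0, 0, 3], [0, 0, 0]], [[0, 0, 2], [0, 0, 0]], [[0, 0, 2], [0, 0, 0]], [[0, 0, 2], [0, 0, 0]], [[0, 0, 1], [0, 0, 0]], [[0, 0, 0], [0, 0, 0]], [[0, 0, 0], [0, 0, 0]], [[0, 0, 0], [0, 0, 0]]])

```text
time_s: 6.6
position: [500.2, -214.3, 1.5]
orientation: [0.0, 0.994, -0.113, 0.0]
force: [0.2, 0.9, 0.2]
width: 1.004
grip_force: 0.0
```

```bash
python3 - <<'E'
from h import *
from cell import camera,sense
import cv2
b=camera("side");np.savez("side3.npz",**b)
p=b["pixels"][205:250,325:395]
cv2.imwrite("pics/m4.png",cv2.resize(p,None,fx=10,fy=10,interpolation=cv2.INTER_CUBIC))
E
```

```text
(no output)
```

View pics/m4.png

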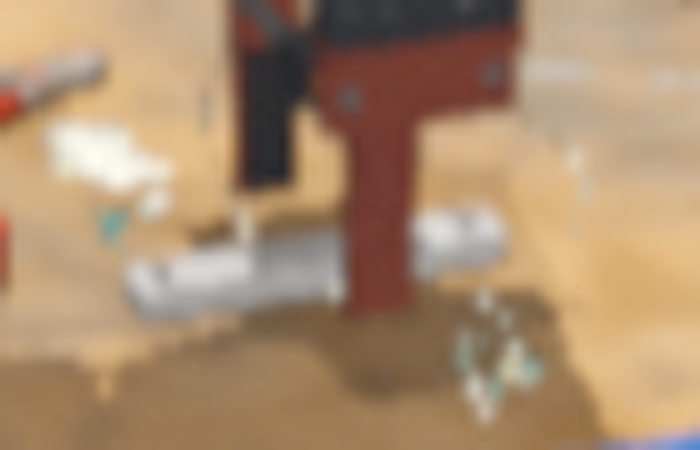

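Near tip at crop (378,312) and far tip at (268,187), which puts them about 12–13 mm above the bench with no contact force. So tip z ≈ TCP z + 11. I'll go down 8 mm more and then grip.

>>> servo_tool(rows=[[[0, 0, 2], [0, 0, 0]], [[0, 0, 2], [0, 0, 0]], [[0, 0, 1], [0, 0, 0]], [[0, 0, 1], [0, 0, 0]], [[0, 0, 1], [0, 0, 0]], [[0, 0, 1], [0, 0, 0]], [[0, 0, 0], [0, 0, 0]], [[0, 0, 0], [0, 0, 0]], [[0, 0, 0], [0, 0, 0]], [[0, 0, 0], [0, 0, 0]]])

```text
time_s: 7.9
position: [500.2, -214.2, -6.5]
orientation: [0.0, 0.994, -0.113, 0.0]
force: [-0.2, -0.3, 0.2]
width: 1.0
grip_force: 0.0
```

>>> servo_tool(rows=[[[0, 0, 0], [0, 0, 0]], [[0, 0, 0], [0, 0, 0]], [[0, 0, 0], [0, 0, 0]], [[0, 0, 0], [0, 0, 0]], [[0, 0, 0], [0, 0, 0]], [[0, 0, 0], [0, 0, 0]], [[0, 0, 0], [0, 0, 0]], [[0, 0, 0], [0, 0, 0]], [[0, 0, 0], [0, 0, 0]], [[0, 0, 0], [0, 0, 0]]], grip=255, force=35)

```text
time_s: 9.15
position: [500.1, -214.1, -6.5]
orientation: [-0.0, 0.994, -0.113, -0.0]
force: [0.4, 1.1, 0.2]
width: 0.222
grip_force: 35.0
```

Width 0.222 × 88 = 19.5 mm, so the bar is held. The bar's underside is at z = 0 with the TCP reading −6.5, so seated on the rails it should read about 25.5. Lifting.

>>> servo_tool(rows=[[[0, 0, -6], [0, 0, 0]], [[0, 0, -12], [0, 0, 0]], [[0, 0, -14], [0, 0, 0]], [[0, 0, -14], [0, 0, 0]], [[0, 0, -14], [0, 0, 0]], [[0, 0, -14], [0, 0, 0]], [[0, 0, -12], [0, 0, 0]], [[0, 0, -10], [0, 0, 0]], [[0, 0, 0], [0, 0, 0]], [[0, 0, 0], [0, 0, 0]]])

```text
time_s: 10.4
position: [499.9, -214.1, 89.2]
orientation: [-0.0, 0.994, -0.113, -0.0]
force: [0.6, 0.3, -2.9]
width: 0.221
grip_force: 35.0
```

```bash
python3 - <<'E'
from h import *
plan([*fw(30),90],-0.171,10)
E
```

```text
t 10.4 pos [ 499.9 -214.1   89.2] d [  35.  -250.7    0.8] F [ 0.6  0.3 -2.9] w 0.22126461453569363 gf 34.99737203121185
[[9.0, 23.6, -0.1], [-0.0, 0.0, -0.163]]
[[5.1, 24.8, -0.1], [-0.0, 0.0, -0.163]]
[[1.0, 25.3, -0.1], [-0.0, 0.0, -0.163]]
[[-3.1, 25.1, -0.1], [-0.0, 0.0, -0.163]]
[[-7.1, 24.3, -0.1], [-0.0, 0.0, -0.163]]
[[-11.0, 22.8, -0.1], [-0.0, 0.0, -0.163]]
[[-14.5, 20.7, -0.1], [-0.0, 0.0, -0.163]]
[[-17.7, 18.1, -0.1], [-0.0, 0.0, -0.163]]
[[-20.4, 15.0, -0.1], [-0.0, 0.0, -0.163]]
[[-22.5, 11.5, -0.1], [-0.0, 0.0, -0.163]]
```

>>> servo_tool(rows=[[[9, 23.6, 0], [0, 0, -0.163]], [[5.1, 24.8, 0], [0, 0, -0.163]], [[1, 25.3, 0], [0, 0, -0.163]], [[-3.1, 25.1, 0], [0, 0, -0.163]], [[-7.1, 24.3, 0], [0, 0, -0.163]], [[-11, 22.8, 0], [0, 0, -0.163]], [[-14.5, 20.7, 0], [0, 0, -0.163]], [[-17.7, 18.1, 0], [0, 0, -0.163]], [[-20.4, 15, 0], [0, 0, -0.163]], [[-22.5, 11.5, 0], [0, 0, -0.163]]])

```text
time_s: 11.65
position: [535.0, -465.1, 88.2]
orientation: [-0.001, 0.762, 0.648, -0.0]
force: [1.2, -0.2, -2.5]
width: 0.219
grip_force: 35.0
```

```bash
python3 - <<'E'
from h import *
from cell import camera
import cv2
plan([*fw(30),40],-0.171,8)
b=camera("side");a=camera("top");np.savez("side4.npz",**b);np.savez("top4.npz",**a)
p=b["pixels"][180:280,350:450];q=a["pixels"][165:265,410:510]
cv2.imwrite("pics/m5.png",cv2.resize(np.hstack([p,q]),None,fx=4,fy=4,interpolation=cv2.INTER_CUBIC))
E
```

```text
t 11.65 pos [ 535.  -465.1   88.2] d [ -0.2   0.3 -48.2] F [ 1.2 -0.2 -2.5] w 0.21880926369867598 gf 34.99698221683502
[[0.0, -0.0, 6.0], [-0.0, -0.0, 0.001]]
[[0.0, -0.0, 6.0], [-0.0, -0.0, 0.001]]
[[0.0, -0.0, 6.0], [-0.0, -0.0, 0.001]]
[[0.0, -0.0, 6.0], [-0.0, -0.0, 0.001]]
[[0.0, -0.0, 6.0], [-0.0, -0.0, 0.001]]
[[0.0, -0.0, 6.0], [-0.0, -0.0, 0.001]]
[[0.0, -0.0, 6.0], [-0.0, -0.0, 0.001]]
[[0.0, -0.0, 6.0], [-0.0, -0.0, 0.001]]
```

View pics/m5.png

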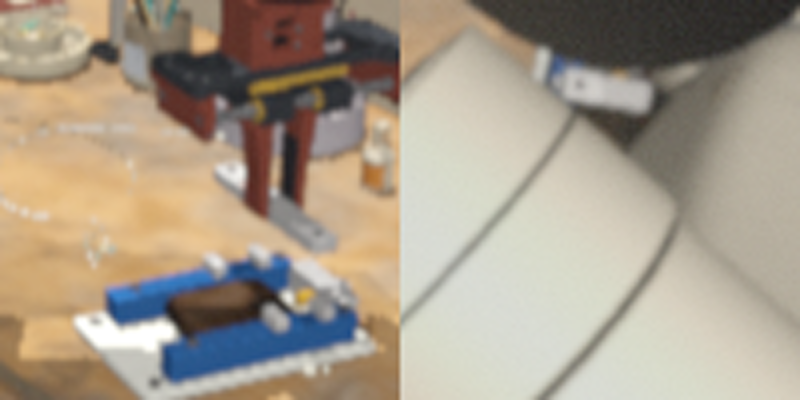

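The left half shows the bar held level over the holder, with its near dot at crop (318,237), px (429,239), and its far end at (230,172). In the right half the left dot shows at crop (582,87), px (455.4,186.7). I'll check these dots against where they should be.

```bash
python3 - <<'E'
from h import *
t=np.load("top4.npz");s=np.load("side4.npz")
R=np.array([[np.cos(FY),np.sin(FY)],[-np.sin(FY),np.cos(FY)]])
T=lambda u,v,z:R@(ray(t,crop((u-400,v),(410,165),4),z)-FX)
S=lambda u,v,z:R@(ray(s,crop((u,v),(350,180),4),z)-FX)
print("fixture frame: near dot side",S(318,237,106.7),"far dot side",S(232,170,106.7),"left dot top",T(582,87,106.7))
def proj(c,P):
    q=np.linalg.inv(c["T"])@np.r_[P,1];K=c["mtx"];return K[0,0]*q[0]/-q[2]+K[0,2],K[1,2]-K[1,1]*q[1]/-q[2]
# two-view check of left dot height not possible (hidden); bar ends in top image by mask:
import cv2
im=t["pixels"][165:215,440:490];h=cv2.cvtColor(im,cv2.COLOR_BGR2HSV)
im2=s["pixels"][210:260,395:450]
for y,d in((-55,1),(55,1)): print(y,proj(s,[*fw(30,y),106.7]),proj(t,[*fw(30,y),106.7]))
E
```

```text
fixture frame: near dot side [ 27.56377804 -59.87604081] far dot side [30.32358619 55.07207423] left dot top [29.83866571 48.79834173]
-55 (np.float64(428.86030214963967), np.float64(237.94817050776794)) (np.float64(492.8212074079986), np.float64(193.39727829083867))
55 (np.float64(407.5433076458939), np.float64(222.1543233641474)) (np.float64(452.88813114530694), np.float64(185.89694611436389))
```

The bar's centre is within about 1–2 mm in x and about −4 mm in y of target. I'll shift +3 mm along tool x, then descend.

>>> servo_tool(rows=[[[1, 0, 8], [0, 0, 0]], [[1, 0, 10], [0, 0, 0]], [[1, 0, 10], [0, 0, 0]], [[0, 0, 8], [0, 0, 0]], [[0, 0, 6], [0, 0, 0]], [[0, 0, 4], [0, 0, 0]], [[0, 0, 3], [0, 0, 0]], [[0, 0, 1], [0, 0, 0]], [[0, 0, 0], [0, 0, 0]], [[0, 0, 0], [0, 0, 0]]])

```text
time_s: 13.0
position: [536.1, -461.9, 39.7]
orientation: [0.0, 0.764, 0.646, 0.0]
force: [0.3, -0.3, -2.0]
width: 0.228
grip_force: 35.0
```

```bash
python3 - <<'E'
from h import *
import cv2
from cell import camera
plan([*fw(30,3),26],-0.171,1)
b=camera("side");np.savez("side5.npz",**b)
p=b["pixels"][215:285,360:450];cv2.imwrite("pics/m6.png",cv2.resize(p,None,fx=8,fy=8,interpolation=cv2.INTER_CUBIC))
E
```

```text
t 13.0 pos [ 536.1 -461.9   39.7] d [ -0.7   0.1 -13.7] F [ 0.3 -0.3 -2. ] w 0.2281490168495212 gf 34.99748110771179
[[-0.0, -0.8, 13.7], [0.0, 0.0, 0.004]]
```

>>> servo_tool(rows=[[[0, -0.7, 2], [0, 0, 0.004]], [[0, 0, 2], [0, 0, 0]], [[0, 0, 2], [0, 0, 0]], [[0, 0, 2], [0, 0, 0]], [[0, 0, 1], [0, 0, 0]], [[0, 0, 0], [0, 0, 0]], [[0, 0, 0], [0, 0, 0]], [[0, 0, 0], [0, 0, 0]], [[0, 0, 0], [0, 0, 0]], [[0, 0, 0], [0, 0, 0]]])

```text
time_s: 14.3
position: [535.3, -461.7, 30.5]
orientation: [0.0, 0.765, 0.644, 0.0]
force: [-0.9, -0.1, -3.7]
width: 0.226
grip_force: 35.0
```

>>> servo_tool(rows=[[[0, 0, 1], [0, 0, 0]], [[0, 0, 1], [0, 0, 0]], [[0, 0, 1], [0, 0, 0]], [[0, 0, 1], [0, 0, 0]], [[0, 0, 0.5], [0, 0, 0]], [[0, 0, 0], [0, 0, 0]], [[0, 0, 0], [0, 0, 0]], [[0, 0, 0], [0, 0, 0]], [[0, 0, 0], [0, 0, 0]], [[0, 0, 0], [0, 0, 0]]])

```text
time_s: 15.55
position: [535.3, -461.7, 26.0]
orientation: [-0.0, 0.765, 0.644, 0.0]
force: [0.0, -0.7, -2.4]
width: 0.22
grip_force: 35.0
```

>>> servo_tool(rows=[[[0, 0, 0.5], [0, 0, 0]], [[0, 0, 0.5], [0, 0, 0]], [[0, 0, 0.3], [0, 0, 0]], [[0, 0, 0], [0, 0, 0]], [[0, 0, 0], [0, 0, 0]], [[0, 0, 0], [0, 0, 0]], [[0, 0, 0], [0, 0, 0]], [[0, 0, 0], [0, 0, 0]], [[0, 0, 0], [0, 0, 0]], [[0, 0, 0], [0, 0, 0]]])

```text
time_s: 16.8
position: [535.5, -461.9, 25.5]
orientation: [0.0, 0.765, 0.644, 0.0]
force: [-2.0, 1.2, 5.3]
width: 0.223
grip_force: 35.0
```

Fz rose from −2.4 to +5.3 N, so the bar is seated on the rails. I'll release with a partial opening, then rise.

>>> servo_tool(rows=[[[0, 0, 0], [0, 0, 0]], [[0, 0, 0], [0, 0, 0]], [[0, 0, 0], [0, 0, 0]], [[0, 0, 0], [0, 0, 0]], [[0, 0, -2], [0, 0, 0]], [[0, 0, -6], [0, 0, 0]], [[0, 0, -12], [0, 0, 0]], [[0, 0, -15], [0, 0, 0]], [[0, 0, -15], [0, 0, 0]], [[0, 0, -12], [0, 0, 0]]], grip=140)

```text
time_s: 18.05
position: [535.6, -462.0, 88.4]
orientation: [0.001, 0.765, 0.644, 0.0]
force: [0.0, -0.3, -0.8]
width: 0.454
grip_force: 0.0
```

```bash
python3 - <<'E'
from h import *
import cv2
from cell import camera
plan([*fw(-70,0),87],-0.171-np.pi/2,10)
b=camera("side");a=camera("top");np.savez("side6.npz",**b);np.savez("top6.npz",**a)
p=b["pixels"][205:275,360:450];q=a["pixels"][160:260,430:500]
cv2.imwrite("pics/m7.png",cv2.resize(p,None,fx=8,fy=8,interpolation=cv2.INTER_CUBIC))
E
```

```text
t 18.05 pos [ 535.6 -462.    88.4] d [-99.3  14.2  -1.4] F [ 0.  -0.3 -0.8] w 0.45383177483223164 gf 0.0
[[-0.3, -10.0, 0.1], [0.0, -0.0, 0.157]]
[[-1.9, -9.9, 0.1], [0.0, -0.0, 0.157]]
[[-3.4, -9.4, 0.1], [0.0, -0.0, 0.157]]
[[-4.8, -8.8, 0.1], [0.0, -0.0, 0.157]]
[[-6.1, -7.9, 0.1], [0.0, -0.0, 0.157]]
[[-7.3, -6.9, 0.1], [0.0, -0.0, 0.157]]
[[-8.3, -5.7, 0.1], [0.0, -0.0, 0.157]]
[[-9.1, -4.3, 0.1], [0.0, -0.0, 0.157]]
[[-9.6, -2.8, 0.1], [0.0, -0.0, 0.157]]
[[-10.0, -1.3, 0.1], [0.0, -0.0, 0.157]]
```

View pics/m7.png

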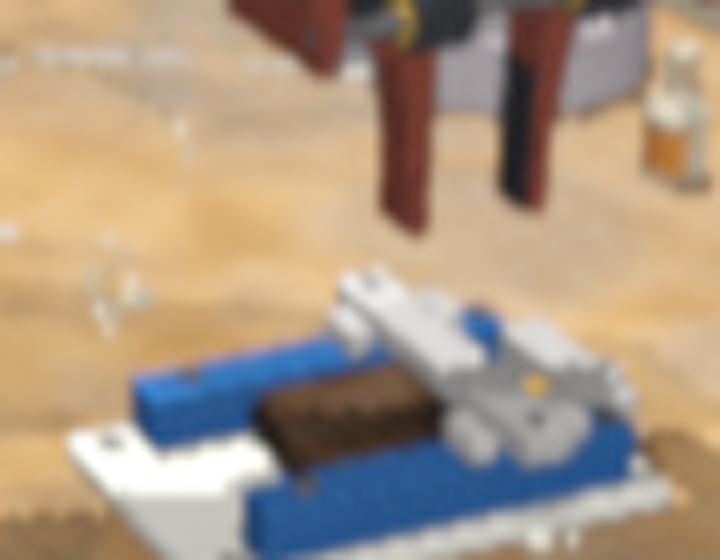

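The picture shows the bar lying across both rails, with its ends at crop (375,285) and (545,430), between the lug pairs at (350,330)/(435,300) and (470,430)/(600,390). The fingers are clear above. Next I'll turn the closed fingers a quarter turn behind the block, so that tool x points along the push direction.

>>> servo_tool(rows=[[[-0.3, -10.5, 0], [0, 0, 0.157]], [[-1.9, -10.4, 0], [0, 0, 0.157]], [[-3.4, -9.9, 0], [0, 0, 0.157]], [[-4.8, -9.3, 0], [0, 0, 0.157]], [[-6.1, -8.4, 0], [0, 0, 0.157]], [[-7.8, -7.2, 0], [0, 0, 0.157]], [[-8.8, -5.7, 0], [0, 0, 0.157]], [[-9.6, -4.3, 0], [0, 0, 0.157]], [[-10.1, -2.8, 0], [0, 0, 0.157]], [[-10.5, -1.3, 0], [0, 0, 0.157]]], grip=255, force=40)

```text
time_s: 19.4
position: [430.7, -446.6, 86.3]
orientation: [-0.0, 0.996, -0.088, -0.0]
force: [-0.7, 0.9, 0.2]
width: 0.004
grip_force: 0.0
```

```bash
python3 -c "
from h import *
plan([*fw(-75,0),3],FY-np.pi/2,8)"
```

```text
t 19.4 pos [ 430.7 -446.6   86.3] d [  0.6  -0.3 -83.3] F [-0.7  0.9  0.2] w 0.004327517760183423 gf 0.0
[[0.1, 0.0, 10.4], [-0.0, 0.0, -0.001]]
[[0.1, 0.0, 10.4], [-0.0, 0.0, -0.001]]
[[0.1, 0.0, 10.4], [-0.0, 0.0, -0.001]]
[[0.1, 0.0, 10.4], [-0.0, 0.0, -0.001]]
[[0.1, 0.0, 10.4], [-0.0, 0.0, -0.001]]
[[0.1, 0.0, 10.4], [-0.0, 0.0, -0.001]]
[[0.1, 0.0, 10.4], [-0.0, 0.0, -0.001]]
[[0.1, 0.0, 10.4], [-0.0, 0.0, -0.001]]
```

>>> servo_tool(rows=[[[0.1, 0, 13], [0, 0, -0.005]], [[0.1, 0, 13], [0, 0, 0]], [[0.1, 0, 13], [0, 0, 0]], [[0, 0, 13], [0, 0, 0]], [[0, 0, 12], [0, 0, 0]], [[0, 0, 8], [0, 0, 0]], [[0, 0, 5], [0, 0, 0]], [[0, 0, 3], [0, 0, 0]], [[0, 0, 1], [0, 0, 0]], [[0, 0, 0], [0, 0, 0]]])

```text
time_s: 20.65
position: [431.7, -447.1, 5.9]
orientation: [0.0, 0.997, -0.083, 0.0]
force: [-0.1, 0.8, 0.2]
width: 0.004
grip_force: 0.0
```

>>> servo_tool(rows=[[[5, 0, 0], [0, 0, 0]], [[5, 0, 0], [0, 0, 0]], [[4, 0, 0], [0, 0, 0]], [[4, 0, 0], [0, 0, 0]], [[4, 0, 0], [0, 0, 0]], [[4, 0, 0], [0, 0, 0]], [[4, 0, 0], [0, 0, 0]], [[3, 0, 0], [0, 0, 0]], [[3, 0, 0], [0, 0, 0]], [[0, 0, 0], [0, 0, 0]]])

```text
time_s: 21.9
position: [467.3, -452.9, 5.7]
orientation: [0.0, 0.997, -0.082, 0.0]
force: [-0.0, -0.3, -0.3]
width: 0.001
grip_force: 0.0
```

```bash
python3 -c "
from h import *
plan([*fw(-20,0),5],FY-np.pi/2,1)"
```

```text
t 21.9 pos [ 467.3 -452.9    5.7] d [18.2 -3.4 -0.7] F [-0.  -0.3 -0.3] w 0.0014598774606410108 gf 0.0
[[18.6, 0.3, 0.7], [0.0, -0.0, 0.006]]
```

>>> servo_tool(rows=[[[2, 0, 0], [0, 0, 0.006]], [[2, 0, 0], [0, 0, 0]], [[2, 0, 0], [0, 0, 0]], [[2, 0, 0], [0, 0, 0]], [[2, 0, 0], [0, 0, 0]], [[1.5, 0, 0], [0, 0, 0]], [[1.5, 0, 0], [0, 0, 0]], [[0, 0, 0], [0, 0, 0]], [[0, 0, 0], [0, 0, 0]], [[0, 0, 0], [0, 0, 0]]])

```text
time_s: 23.15
position: [479.7, -454.9, 5.6]
orientation: [-0.0, 0.996, -0.085, -0.0]
force: [-3.9, 1.5, 3.3]
width: 0.002
grip_force: 2.5
```

>>> servo_tool(rows=[[[1, 0, 0], [0, 0, 0]], [[1, 0, 0], [0, 0, 0]], [[1, 0, 0], [0, 0, 0]], [[1, 0, 0], [0, 0, 0]], [[0, 0, 0], [0, 0, 0]], [[0, 0, 0], [0, 0, 0]], [[0, 0, 0], [0, 0, 0]], [[0, 0, 0], [0, 0, 0]], [[0, 0, 0], [0, 0, 0]], [[0, 0, 0], [0, 0, 0]]])

```text
time_s: 24.4
position: [482.5, -455.2, 5.6]
orientation: [-0.001, 0.996, -0.086, -0.001]
force: [-8.1, 1.6, 5.4]
width: 0.004
grip_force: 4.6
```

```bash
python3 -c "
from h import *
plan([*fw(-20,0),5],FY-np.pi/2,1)"
```

```text
t 24.4 pos [ 482.5 -455.2    5.6] d [ 3.1 -1.1 -0.6] F [-8.1  1.6  5.4] w 0.003587371321335556 gf 4.582946039736271
[[3.2, 0.5, 0.6], [-0.001, 0.003, -0.0]]
```

>>> servo_tool(rows=[[[1, 0, 0], [0, 0, 0]], [[1, 0, 0], [0, 0, 0]], [[0, 0, 0], [0, 0, 0]], [[0, 0, 0], [0, 0, 0]], [[0, 0, 0], [0, 0, 0]], [[0, 0, 0], [0, 0, 0]], [[0, 0, 0], [0, 0, 0]], [[0, 0, 0], [0, 0, 0]], [[0, 0, 0], [0, 0, 0]], [[0, 0, 0], [0, 0, 0]]])

```text
time_s: 25.65
position: [482.7, -454.9, 5.6]
orientation: [-0.001, 0.996, -0.085, -0.003]
force: [-14.9, 3.0, 12.3]
width: 0.005
grip_force: 7.9
```

The force rose 7 N while the tool advanced only 0.2 mm, so it is up against something hard. I'll ease the downward load a little and check the block's front end in the image numerically.

>>> servo_tool(rows=[[[0.5, 0, -0.5], [0, 0, 0]], [[0.5, 0, -0.5], [0, 0, 0]], [[0, 0, 0], [0, 0, 0]], [[0, 0, 0], [0, 0, 0]], [[0, 0, 0], [0, 0, 0]], [[0, 0, 0], [0, 0, 0]], [[0, 0, 0], [0, 0, 0]], [[0, 0, 0], [0, 0, 0]], [[0, 0, 0], [0, 0, 0]], [[0, 0, 0], [0, 0, 0]]])

```text
time_s: 26.9
position: [483.0, -454.3, 5.7]
orientation: [-0.002, 0.996, -0.085, -0.004]
force: [-15.0, 3.4, 6.6]
width: 0.005
grip_force: 7.9
```

```bash
python3 - <<'E'
from h import *
from cell import camera
import cv2
c=camera("side");o=np.load("side0.npz");t=camera("top");to=np.load("top0.npz")
def proj(c,P):
    q=np.linalg.inv(c["T"])@np.r_[P,1];K=c["mtx"];return K[0,0]*q[0]/-q[2]+K[0,2],K[1,2]-K[1,1]*q[1]/-q[2]
def at(c,x,y,z):
    u,v=proj(c,[*fw(x,y),z]);return cv2.getRectSubPix(c["pixels"],(1,1),(u,v))[0,0].tolist()
for x in(44,48,52,56,60,63,66,69,72,76): print(x,"side now",at(c,x,10,30),"start",at(o,x,10,30),"| top now",at(t,x,10,30),"start",at(to,x,10,30))
for n,k in(("start",o),("now",c)):
    h=cv2.cvtColor(k["pixels"][225:275,360:450],cv2.COLOR_BGR2HSV);m=(h[...,0]>15)&(h[...,0]<30)&(h[...,1]>130)&(h[...,2]>140)
    print(n,"brass px",m.sum(),(np.argwhere(m).mean(0)+[225,360]) if m.any() else "")
print("bar: rows lowsat in lug gap",[at(c,30,y,44) for y in(-60,-45,-20,0,20,45,60)])
E
```

```text
44 side now [202, 204, 206] start [131, 82, 51] | top now [185, 201, 209] start [242, 237, 235]
48 side now [210, 212, 215] start [138, 88, 51] | top now [183, 200, 208] start [244, 240, 239]
52 side now [196, 199, 203] start [140, 94, 65] | top now [180, 197, 204] start [236, 235, 233]
56 side now [156, 161, 168] start [137, 117, 107] | top now [178, 194, 202] start [230, 230, 231]
60 side now [89, 100, 113] start [132, 131, 132] | top now [174, 191, 199] start [217, 219, 219]
63 side now [71, 83, 100] start [133, 134, 135] | top now [170, 186, 194] start [188, 191, 193]
66 side now [103, 111, 123] start [146, 147, 149] | top now [154, 170, 178] start [142, 147, 152]
69 side now [156, 160, 166] start [173, 174, 176] | top now [124, 138, 146] start [98, 104, 112]
72 side now [199, 203, 205] start [203, 205, 207] | top now [88, 99, 104] start [72, 76, 83]
76 side now [228, 231, 233] start [228, 230, 232] | top now [58, 64, 67] start [64, 66, 74]
start brass px 6 [253.83333333 425.16666667]
now brass px 5 [231.  408.8]
bar: rows lowsat in lug gap [[168, 169, 171], [142, 144, 146], [182, 184, 187], [186, 189, 196], [49, 60, 116], [45, 54, 102], [62, 67, 99]]
```

The strip right up to the stop now reads charcoal (x 60–66), and the brass pixels at (425,254) are gone. The push is a steady 15 N, so I'm handing in.

```bash
python3 -c "
from cell import job_done
print(job_done())"
```

```text
the job is handed in; nothing more can be done
None
```

I laid the bar across the rails between the lugs and let go of it. I then pushed the block against the end stop, held it there at about 15 N, and handed the job in at about 27 s; no verdict came back.

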